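# Hang a charged handset on the hand-out rail

### The arm

A 6-joint arm with a two-finger parallel gripper is mounted at the origin on the work surface. World frame = base frame: x ahead of the robot, y to its left, z up, the work surface at z = 0. Lengths are in m, angles in rad, forces in N, time in s.
With the tool pointing down it reaches from about 0.25 to 0.725 m from the base axis. Payload 4 kg.
Tool frame: the origin (TCP) lies on the centre line of the jaws, within the pads' length; the fingertips stand 22 mm ahead of it and the grasp point (between the pads) lies 3 mm ahead of it; z points along the fingers, y is the line along which they close (so a half turn about z gives the same grasp; the last joint's range is limited). The gripper opens to 85 mm and grips with 20 to 120 N. Pads are 22 mm wide; open, the fingers measure 114 mm over their backs; the gripper's body (76 mm by 85 mm) begins 54 mm behind the grasp point. The pads swing forward as they close: fully open they stand 13 mm farther back than shut.
Start: joints at [-1.213, 0.241, 0.005, 1.335, 0, 1.571], TCP at [0.175, -0.468, 0.253] pointing down, gripper open.
Joint ranges: [-2.72, 2.72], [-1.05, 1.87], [-1.09, 1.28], [-1.99, 2.15], [-1.42, 1.44], [-3.14, 3.14]. Speed limits (rad/s): [2.79, 2.79, 3.14, 3.14, 3.14, 3.14].

### API

Orientations are given as a unit quaternion [x, y, z, w].
In Python, from workcell import bot gives the robot as it stands.
- The arm moves only by the shell command python3 -m inch 'ROWS'. ROWS is JSON, one flat list of numbers, 7 for each row, row after row: the shift along the world's x, y, z in mm, then the turn, a rotation vector about the world's x, y, z in rad, then the opening in per cent of the stroke, from 0 (shut) to 100 (fully open). A call has 1 to 8 rows; each row is the pose to reach, as a shift and turn from the pose commanded when the call began; what a row does not reach only later rows make up. A row lasts 1/12 s, in which the tool goes at most 41.7 mm and 7.16 degrees, less where a joint would pass 70% of its speed; a pose out of reach is approached as far as the arm can. A call with a gripper value outside its range is refused whole. The fingers move at their own pace and stop on an object; the grip force is fixed at half the most. Time passes only in rows, so rows that repeat a pose let the fingers close. It gives the time, the measured TCP pose, the force, the opening and the grip force at its end, in the units of the state.
- bot.get_obs(): the state, without advancing time (a new reading comes with each control period).
- bot.camera(name): name is "side" or "top"; returns the picture (480x640x3 uint8, blue, green, red); there is no depth.
- bot.camera_info(name): a dict with "intrinsics" (3x3 intrinsics, pixels), "camera_from_world" (4x4, takes a point from world to camera coordinates). Camera axes: x right, y down, z forward; pixel columns grow to the right and rows downward; lengths in m; the calibration is good to about 2 mm. A picture is of the moment at which its call begins. camera_info takes no time and is no camera call.
- bot.job_done(): hands the job in; it is judged then, once.
Trained networks look in the newest picture that a camera, given by its name, has taken for a name from the list of things; names that differ only in an ending like _2 or _b are one class to them, and where a whole thing is asked for, a point or a joint stands for the part that bears it (a point fixed in the world has none). Each returns a list of dicts, best first, with "confidence" (0 to 1); they miss things now and then, are a little off and sometimes report something else, mostly with a low value. They report only what shows in the picture. A call takes as long as a camera call. They do not tell look-alikes from the thing itself.
- bot.silhouettes(camera, target): "mask" (480x640 bool, what is visible of it) and "uv" ([column, row] in pixels, amid what is visible of it).
- bot.spot_point(camera, target): "uv" ([column, row] in pixels: a listed point, or the origin of a listed thing).
The state is a dict: "clock": time; "joint_pos": joint angles; "joint_vel": joint speeds; "tau": joint torques, N m; "eef_pos": TCP position; "tool_rot": TCP orientation; "ft_force": force on the tool from outside, world axes, zero at the start; "ft_torque": the same for the moment, N m; "grip_width": finger opening in m; "grasp_force": force on a finger pad.
Only numpy, scipy, OpenCV 4.12 (cv2) and the standard library are available. Lean on these libraries where they do the work, as an engineer would, in place of code of your own. Each camera call takes 0.05 s, during which the arm holds its last target. There are 200 camera calls.

### The job

Take the handset with the green fin by its fin, lower it over the sloped hand-out rail so that its slot straddles the bar within the green band of the upper half, and only then let go. Let it slide down by itself until it rests against the red stop. Leave the other two handsets where they stand.

Things in the scene. Friction and masses are not known exactly. Their poses are not given: they have to be found in the camera images.
- handset_green: Handset, 0.17-0.34 kg, standing on the desk: an upside-down U, 50 mm long in x. Origin: underside, mid slot; x along the slot, z up. Slot y -17 to 17, z 0 to 80, open below and at both x ends. White leg with screen y 17 to 37, grey battery leg y -27 to -17. Green bridge z 80-90. Green grip fin on top, centred at x = y = 0: 40 mm in x, 12 mm thick in y, z 90-132; it balances under the fin.
- handset_green_saddle (a point): Middle of the underside of the green handset's bridge, the face that rides on the rail; 80 mm above the handset's origin. Seated on the bar at the stop it lies at x = 25 mm, z = 0 of the rail's frame. The handset may hang either way round. Held level it meets the slope when this point is 5 mm above the bar.
- handset_blue: The same handset with blue bridge and fin, standing on the desk, origin and axes as for the green one. Leave it where it stands.
- handset_orange: The same handset with orange bridge and fin, standing on the desk, origin and axes as for the green one. Leave it where it stands.
- rail: Fixed aluminium bar, 18 mm wide, 22 deep, sloping 12 degrees, on narrower posts and a low dark base. Origin: centre line of its top face at the red stop (low end, 125 mm up); x uphill along the bar, z square to its top. It runs to x = 340 (196 mm up); green band x 200-330. Stop 60 mm wide, rises 25. Slippery: a freed handset tips to the slope and slides to the stop in about 1 s.
Mind the look-alikes: they are no part of the job. Of the things that look like the handset_green, the smallest one is meant.

How it is judged:
On the way:
1. the handset, still held, is lowered over the bar in its upper half (x of handset_green_saddle in the frame of rail between 0.18 and 0.345 m and y of handset_green_saddle in the frame of rail between -0.014 and 0.014 m and z of handset_green_saddle in the frame of rail between -0.005 and 0.018 m and contact force between the fingers and handset_green above 0.5 N), for 0.05 s.
At the end, for the whole second after the job is handed in: The green handset hangs at rest on the bar, seated (saddle point within 9 mm of the bar's top face and 14 mm of its centre line) and within about 15 mm of the stop; the other handsets are within 20 mm of where they started (x of handset_green_saddle in the frame of rail between 0.015 and 0.042 m and y of handset_green_saddle in the frame of rail between -0.014 and 0.014 m and z of handset_green_saddle in the frame of rail between -0.006 and 0.009 m and linear speed of handset_green below 0.02 m/s and distance of each of handset_blue, handset_orange from where it was at the start of the episode below 0.02 m); the robot touches nothing.
It fails at once if the robot touches the green handset on the lower half of the bar (it must slide down by itself) (x of handset_green_saddle in the frame of rail between 0 and 0.13 m and y of handset_green_saddle in the frame of rail between -0.04 and 0.04 m and z of handset_green_saddle in the frame of rail between -0.03 and 0.04 m and contact force between any of the fingers, the arm and handset_green above 0.3 N).
It fails at once if the blue handset is pushed away or knocked over (distance of handset_blue from where it was at the start of the episode above 0.02 m or angle between handset_blue's own z axis and vertical above 0.3 rad).
It fails at once if the orange handset is pushed away or knocked over (distance of handset_orange from where it was at the start of the episode above 0.02 m or angle between handset_orange's own z axis and vertical above 0.3 rad).
It also fails if it takes over 38 s, if anything falls off the work surface, if the arm or the gripper's body presses on something with over 40 N, if the wrist force passes 120 N, or if a joint passes its speed limit or range.

## Working session

There is one attempt and no reset: what is moved stays moved. The work goes in short steps, Python scripts to look and compute and a shell command to move; the robot and the scene stay as the last step left them, time stands still between calls to the robot, and variables do not carry over. Pictures are saved under pics/ and viewed, at most 10 in all, crops included, and the job is handed in when it is done.

```bash
mkdir -p pics; ls
cat > h.py <<'E'
from workcell import bot
import numpy as np, cv2
def P(c):
    i=bot.camera_info(c); return np.array(i["intrinsics"])@np.array(i["camera_from_world"])[:3]
def tri(a,b):
    X=cv2.triangulatePoints(P("side"),P("top"),np.array(a,float).reshape(2,1),np.array(b,float).reshape(2,1)); return (X[:3]/X[3]).ravel()
def proj(c,X):
    q=P(c)@np.append(X,1); return q[:2]/q[2]
def onz(c,uv,z):
    p=P(c); A=p[:,[0,1]]; b=p[:,2]*z+p[:,3]
    M=np.c_[A,-np.array([uv[0],uv[1],1])]; return np.linalg.solve(M,-b)[:2]
E
python3 - <<'E'
from h import *
ims=[]
for c in ("side","top"):
    im=bot.camera(c); cv2.imwrite(f"pics/{c}0.png",im)
    for t in ("handset_green","handset_green_saddle","handset_blue","handset_orange","rail"):
        print(c,t,[(np.round(d["uv"]).tolist(),round(d["confidence"],2),int(d["mask"].sum())) for d in bot.silhouettes(c,t)],
          [(np.round(d["uv"],1).tolist(),round(d["confidence"],2)) for d in bot.spot_point(c,t)])
    print(np.round(-np.array(bot.camera_info(c)["camera_from_world"])[:3,:3].T@np.array(bot.camera_info(c)["camera_from_world"])[:3,3],3))
o=bot.get_obs(); print(o["eef_pos"],o["tool_rot"],o["clock"],o["grip_width"])
E
```

```text
pics
side handset_green [([289.0, 325.0], 0.91, 1559), ([220.0, 340.0], 0.86, 2952), ([330.0, 274.0], 0.63, 2589)] [([292.5, 340.8], 0.84), ([225.2, 370.0], 0.79), ([327.2, 301.3], 0.61)]
side handset_green_saddle [([334.0, 274.0], 0.64, 2514), ([291.0, 326.0], 0.6, 1547), ([220.0, 336.0], 0.6, 3098)] [([214.2, 332.8], 0.86), ([287.8, 313.6], 0.69), ([333.9, 262.3], 0.62)]
side handset_blue [([294.0, 381.0], 0.83, 1626)] [([296.3, 395.0], 0.84)]
side handset_orange [([270.0, 280.0], 0.95, 1275)] [([274.0, 298.4], 0.73)]
side rail [([333.0, 169.0], 0.55, 1826)] [([382.8, 164.9], 0.86)]
[ 0.377 -0.867  0.858]
top handset_green [([361.0, 233.0], 0.94, 2602), ([408.0, 310.0], 0.76, 1311), ([416.0, 393.0], 0.59, 2927)] [([407.9, 392.3], 0.93), ([402.4, 310.1], 0.72), ([402.4, 307.7], 0.69), ([360.4, 247.3], 0.56)]
top handset_green_saddle [([365.0, 233.0], 0.93, 2409), ([404.0, 308.0], 0.89, 1306), ([414.0, 392.0], 0.82, 2890)] [([404.3, 309.4], 0.98), ([414.5, 394.2], 0.69), ([365.3, 236.1], 0.64)]
top handset_blue [] [([472.7, 329.7], 0.69)]
top handset_orange [([339.0, 308.0], 0.65, 1198)] [([335.6, 309.1], 0.75)]
top rail [([202.0, 160.0], 0.66, 3271)] []
[ 0.356 -0.118  1.071]
[ 0.1751218  -0.46833667  0.25332109] [9.84038679e-01 1.77954705e-01 1.00805703e-05 1.74521770e-05] 1.1 0.08530138156767199
```

View pics/side0.png

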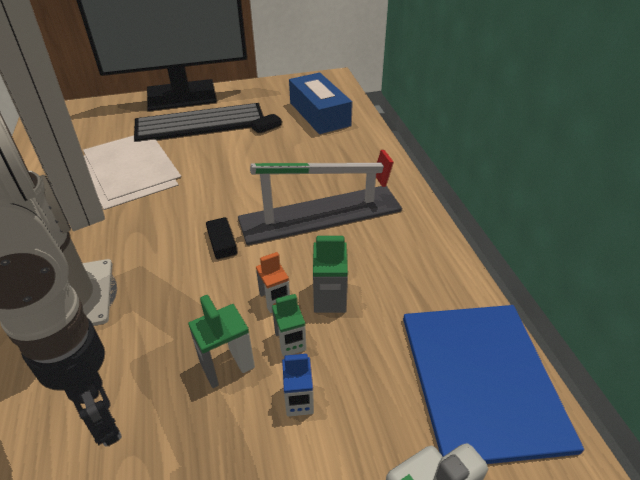

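View pics/top0.png

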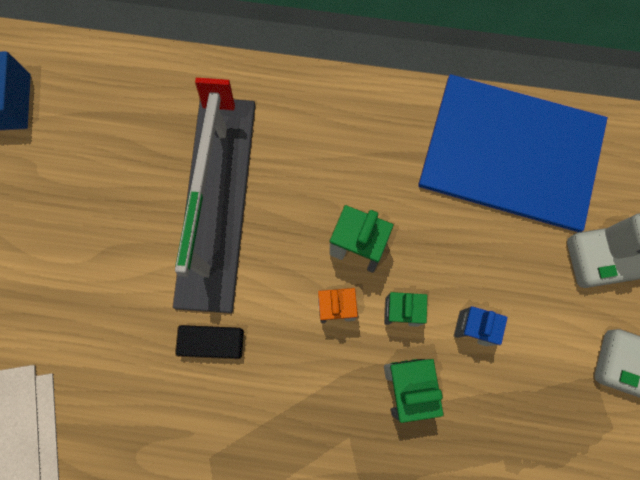

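Three green candidates, given as side / top pixels: A (289,325)/(408,310), B (220,340)/(414,392) and C (330,274)/(362,233). A has the smallest mask and matches the blue and orange handsets in size and screen, so A fits "the smallest". I'll confirm in one crop and measure.

Run:
```python
from h import *
s=cv2.imread("pics/side0.png"); t=cv2.imread("pics/top0.png")
a=cv2.resize(s[235:425,240:340],None,fx=3.1,fy=3.1,interpolation=cv2.INTER_CUBIC)
b=cv2.resize(t[265:365,300:400+20],None,fx=4,fy=4,interpolation=cv2.INTER_CUBIC)
b=cv2.resize(t[285:335,380:440],None,fx=8,fy=8,interpolation=cv2.INTER_CUBIC)
o=np.zeros((600,800,3),np.uint8); a=a[:600]; o[:a.shape[0],:310]=a; o[:400,315:795]=b
cv2.imwrite("pics/crop1.png",o)
for n,u,v in (("A",(287.8,313.6),(404.3,309.4)),("B",(214.2,332.8),(414.5,394.2)),("C",(333.9,262.3),(365.3,236.1))): print(n,tri(u,v).round(3))
print("up",tri((253,168),(182,267)).round(4),"lo",tri((381,168),(213,97)).round(4))
# rail axis from picture: top-face masks
for im,c,r in((s,"side",(150,190,240,400)),(t,"top",(75,285,170,240))):
    h=cv2.cvtColor(im,cv2.COLOR_BGR2HSV); y0,y1,x0,x1=r
    g=((h[...,0]>45)&(h[...,0]<85)&(h[...,1]>100)&(h[...,2]>60)); m=np.zeros_like(g); m[y0:y1,x0:x1]=1; g&=m
    ys,xs=np.where(g); print(c,"band",cv2.minAreaRect(np.c_[xs,ys].astype(np.float32)))
print(P("top").round(2).tolist())
```

```text
A [ 0.461 -0.237  0.084]
B [ 0.323 -0.266  0.107]
C [ 0.574 -0.154  0.115]
up [0.4631 0.1236 0.1861] lo [0.7864 0.1491 0.1108]
side band ((281.5, 167.5), (9.0, 51.0), 90.0)
top band ((189.6621856689453, 228.5270233154297), (12.329923629760742, 74.47274017333984), 9.462322235107422)
[[150.47, -562.77, -319.31, 221.71], [-508.53, -73.03, -353.08, 550.42], [0.21, 0.03, -0.98, 0.97]]
```

View pics/crop1.png

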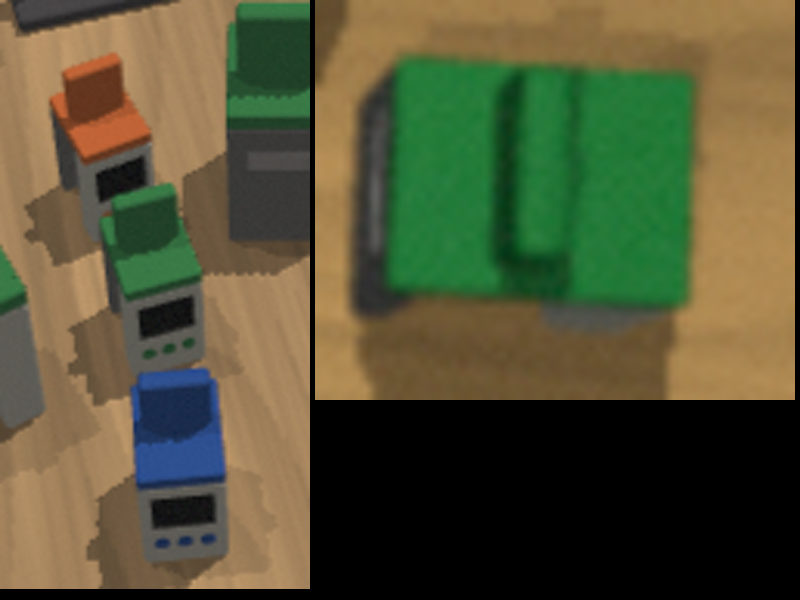

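A is the small handset with the same screen and buttons as its blue and orange siblings; its fin top in the top view is near (408,305). Next is a close look at the rail.

Run:
```python
from h import *
s=cv2.imread("pics/side0.png"); t=cv2.imread("pics/top0.png")
a=cv2.resize(s[140:210,240:400],None,fx=5,fy=5,interpolation=cv2.INTER_CUBIC)[:240]
b=cv2.resize(cv2.rotate(t[75:280,170:240],cv2.ROTATE_90_CLOCKWISE),None,fx=3.9,fy=3.9,interpolation=cv2.INTER_CUBIC)
a=a
o=np.zeros((520,800,3),np.uint8); o[:240]=a; o[245:245+b.shape[0],:b.shape[1]]=b[:520]
cv2.imwrite("pics/crop2.png",o)
T=lambda p:[(p[0]-315)/8+380,p[1]/8+285]
f=[onz("top",T(p),.132) for p in((525,70),(577,70),(565,258),(517,255))]
br=[onz("top",T(p),.090) for p in((400,58),(693,72),(690,305),(387,290))]
for q in(f,br):
    q=np.array(q); print(q.mean(0).round(4)); 
    d=(q[0]+q[1]-q[2]-q[3])/2; w=(q[1]+q[2]-q[0]-q[3])/2
    print("x-dir yaw",np.degrees(np.arctan2(d[1],d[0])).round(2),"perp",np.degrees(np.arctan2(w[0],-w[1])).round(2),"len",np.linalg.norm(d).round(4),np.linalg.norm(w).round(4))
# bridge-corner / fin-corner height by two views
S=lambda p:[p[0]/3.1+240,p[1]/3.1+235]
print("fin top -y? edge mid",tri(S((143,190)),T((551,164))).round(4))
print("bridge corner near",tri(S((201,276-0)),T((693,72))).round(4),tri(S((122,292)),T((690,305))).round(4))
```

```text
[ 0.4625 -0.2377]
x-dir yaw 3.28 perp 6.37 len 0.0378 0.0101
[ 0.4635 -0.2427]
x-dir yaw 4.38 perp 5.29 len 0.0491 0.0631
fin top -y? edge mid [ 0.4622 -0.2381  0.1363]
bridge corner near [ 0.4903 -0.2723  0.0867] [ 0.4407 -0.276   0.0917]
```

View pics/crop2.png

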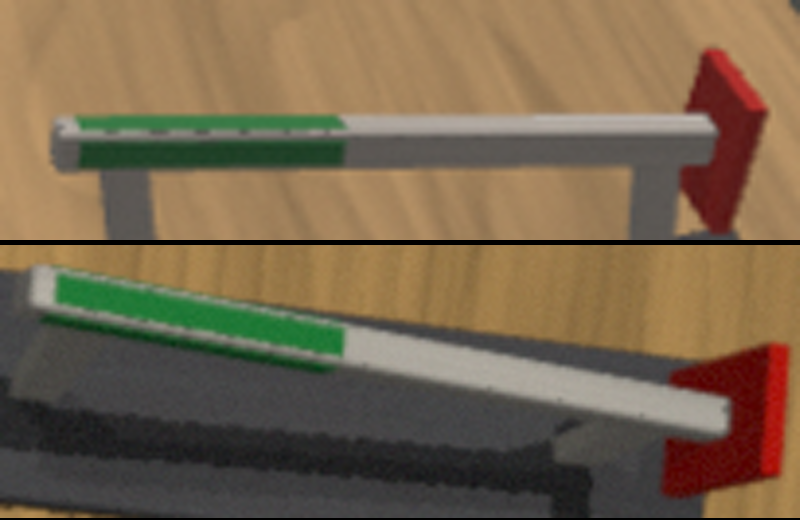

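```bash
python3 - <<'E'
from h import *
R=lambda p:[170+(p[1]-245+.5)/3.9-.5,75+204-((p[0]+.5)/3.9-.5)]
S=lambda p:[240+(p[0]+.5)/5-.5,140+(p[1]+.5)/5-.5]
U=R((35,285)); L=R((728,416)); 
print("tri",tri(S((66,125)),U).round(4),tri(S((714,125)),L).round(4))
u=onz("top",U,.1957); l=onz("top",L,.125)
print("onz",u.round(4),l.round(4),"len",np.linalg.norm(u-l).round(4),"expect",.340*np.cos(np.radians(12)))
d=u-l; yaw=np.degrees(np.arctan2(d[1],d[0])); print("yaw",yaw)
for e,n in((U,.1957),(L,.125)): print(n)
for a,b in(((56,288),(345,342)),):
  pa=onz("top",R(a),.125+.330*np.sin(np.radians(12))); pb=onz("top",R(b),.125+.2*np.sin(np.radians(12)))
  print("band",pa.round(4),pb.round(4),np.linalg.norm(pa-pb).round(4),np.degrees(np.arctan2(*(pa-pb)[::-1])))
T=lambda p:[(p[0]-315+.5)/8-.5+380,(p[1]+.5)/8-.5+285]
for q,z in((((525,70),(577,70),(565,258),(517,255)),.132),(((400,58),(693,72),(690,305),(387,290)),.09)):
  print(np.mean([onz("top",T(p),z) for p in q],0).round(4))
for x in(.26,): print("target xy at rail x",x,(l+d/np.linalg.norm(d)*x*np.cos(np.radians(12))).round(4),.125+x*np.sin(np.radians(12)))
for n,uvs in(("rail side proj",None),): print(proj("side",np.append(u,.1957)),S((66,125)),proj("side",np.append(l,.125)),S((714,125)))
E
python3 - <<'E'
from workcell import bot
from scipy.spatial.transform import Rotation as R
o=bot.get_obs(); print(R.from_quat(o["tool_rot"]).as_matrix().round(3), o["ft_force"])
E
```

```text
tri [0.4596 0.1236 0.1949] [0.7888 0.1465 0.1228]
onz [0.4591 0.1234] [0.7882 0.1459] len 0.3298 expect 0.33257018424949397
yaw -176.08729959702197
0.1957
0.125
band [0.4678 0.1244] [0.5945 0.1333] 0.127 -175.98298765443377
[ 0.4631 -0.2369]
[ 0.4641 -0.2419]
target xy at rail x 0.26 [0.5345 0.1285] 0.17905703961261743
[252.41817144 164.4330631 ] [252.8, 164.6] [382.47817084 163.97658186] [382.4, 164.6]
[[ 0.937  0.35   0.   ]
 [ 0.35  -0.937 -0.   ]
 [ 0.     0.    -1.   ]] [ 0.33749876 -0.0469347   0.59652724]
```

```bash
python3 -m inch '[12,9,0,0,0,-0.04,80, 36,29,0,0,0,-0.1,80, 66,53,0,0,0,-0.16,80, 96,77,0,0,0,-0.22,80, 126,101,0,0,0,-0.26,80, 156,125,0,0,0,-0.279,80, 186,149,0,0,0,-0.279,80, 216,173,0,0,0,-0.279,80]'
python3 -m inch '[28,22,0,0,0,0,80, 50,40,0,0,0,0,80, 65,52,0,0,0,0,80, 72,58,0,0,0,0,80, 72,58,0,0,0,0,80, 72,58,0,0,0,0,80]'
python3 - <<'E'
from h import *
from scipy.spatial.transform import Rotation as R
im=bot.camera("top"); cv2.imwrite("pics/top1.png",im[200:440,240:560])
o=bot.get_obs(); print(o["eef_pos"],R.from_quat(o["tool_rot"]).as_matrix().round(3)[:,0],o["grip_width"],o["ft_force"].round(2) if hasattr(o["ft_force"],'round') else o["ft_force"])
E
```

```text
clock: 1.77
eef_pos: [0.3923, -0.294, 0.2535]
tool_rot: [0.999, 0.039, 0.0, 0.0]
ft_force: [1.0, -1.0, 0.6]
grip_width: 0.0682
grasp_force: 0.0
clock: 2.27
eef_pos: [0.4627, -0.2375, 0.2531]
tool_rot: [0.999, 0.04, -0.0, 0.0]
ft_force: [-0.2, -1.1, 0.2]
grip_width: 0.0682
grasp_force: 0.0
[ 0.46232379 -0.23788917  0.25321133] [ 0.997  0.078 -0.001] 0.06835212527600934 [ 0.39  0.   -0.1 ]
```

```bash
python3 -m inch '[0,0,-20,0,0,0,70, 0,0,-50,0,0,0,70, 0,0,-80,0,0,0,70, 0,0,-105,0,0,0,70, 0,0,-120,0,0,0,70, 0,0,-129,0,0,0,70, 0,0,-133,0,0,0,70, 0,0,-133,0,0,0,70]'
python3 -m inch '[0,0,0,0,0,0,0, 0,0,0,0,0,0,0, 0,0,0,0,0,0,0, 0,0,0,0,0,0,0, 0,0,0,0,0,0,0, 0,0,0,0,0,0,0, 0,0,0,0,0,0,0, 0,0,0,0,0,0,0]'
```

```text
clock: 2.98
eef_pos: [0.4623, -0.238, 0.12]
tool_rot: [0.999, 0.039, -0.0, -0.0]
ft_force: [0.1, -0.4, 0.2]
grip_width: 0.0603
grasp_force: 0.0
clock: 3.65
eef_pos: [0.4637, -0.2375, 0.1213]
tool_rot: [0.999, 0.039, 0.001, 0.0]
ft_force: [-1.2, 0.8, 5.2]
grip_width: 0.0116
grasp_force: 60.4
```

```bash
python3 -m inch '[0,0,8,0,0,0,0, 0,0,25,0,0,0,0, 0,0,55,0,0,0,0, 0,0,90,0,0,0,0, 0,0,125,0,0,0,0, 0,0,160,0,0,0,0, 0,0,195,0,0,0,0, 0,0,220,0,0,0,0]'
python3 -m inch '[0,0,10,0,0,0,0, 3,14,14,0,0,0,0, 9,45,15,0,0,0,0, 16,80,15,0,0,0,0, 23,117,15,0,0,0,0, 30,155,15,0,0,0,0, 38,193,15,0,0,0,0, 46,232,15,0,0,0,0]'
python3 -m inch '[7,37,0,0,0,0,0, 14,70,0,0,0,0,0, 20,100,0,0,0,0,0, 24,121,0,0,0,0,0, 25,131,0,0,0,0,0, 26,134,0,0,0,0,0, 26,134,0,0,0,0,0, 26,134,0,0,0,0,0]'
python3 - <<'E'
from h import *
from scipy.spatial.transform import Rotation as R
o=bot.get_obs(); print(o["eef_pos"],R.from_quat(o["tool_rot"]).as_matrix().round(3).tolist(),o["grip_width"])
s=bot.camera("side"); t=bot.camera("top")
for c in("side","top"): print(c,[(np.round(d["uv"],1),d["confidence"]) for d in bot.spot_point(c,"handset_green_saddle")], proj(c,np.array(o["eef_pos"])-[0,0,.04]))
print(s.shape); p=[int(v) for v in proj("side",o["eef_pos"])]; q=[int(v) for v in proj("top",o["eef_pos"])]; print(p,q)
a=cv2.resize(s[40:240,200:400],(400,400),interpolation=cv2.INTER_CUBIC)
b=cv2.resize(t[90:290,100:300],(400,400),interpolation=cv2.INTER_CUBIC)
cv2.imwrite("pics/held.png",np.hstack([a,b]))
E
```

```text
clock: 4.32
eef_pos: [0.4631, -0.2373, 0.3435]
tool_rot: [0.999, 0.039, 0.001, 0.001]
ft_force: [1.1, -0.2, -1.1]
grip_width: 0.0113
grasp_force: 59.3
clock: 4.98
eef_pos: [0.5086, -0.0037, 0.355]
tool_rot: [0.999, 0.039, -0.001, 0.0]
ft_force: [0.1, -0.7, -1.3]
grip_width: 0.0111
grasp_force: 59.2
clock: 5.65
eef_pos: [0.541, 0.0847, 0.3553]
tool_rot: [0.997, 0.07, -0.002, -0.016]
ft_force: [-0.1, -0.7, -2.5]
grip_width: 0.0115
grasp_force: 59.3
[0.54101335 0.0846738  0.35528627] [[0.99, 0.139, -0.006], [0.139, -0.99, 0.032], [-0.001, -0.032, -0.999]] 0.011512997618413838
side [(array([331.5, 263.4]), 0.98), (array([286.8, 122.6]), 0.92), (array([215. , 331.8]), 0.72)] [287.92117297 121.42783621]
top [(array([369.4, 235.6]), 0.9), (array([417.7, 396. ]), 0.71), (array([194.6, 202.2]), 0.6)] [197.75639496 201.60100623]
(480, 640, 3)
[286, 104] [190, 193]
```

View pics/held.png

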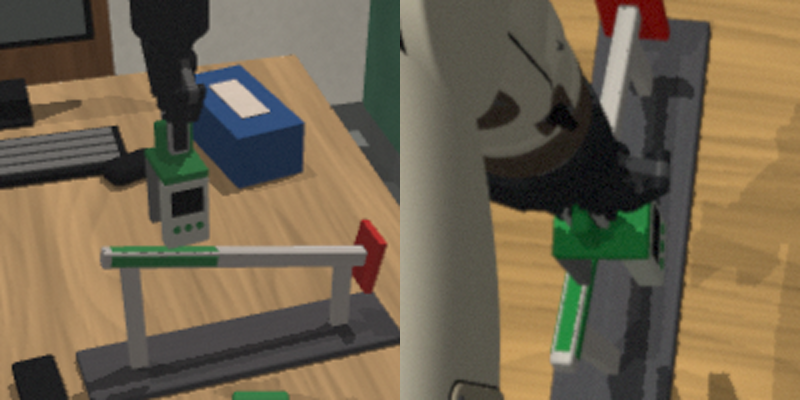

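Run:
```python
from h import *
o=bot.get_obs(); print(np.round(o["joint_pos"],3),np.round(o["joint_vel"],3),np.round(o["tau"],1),o["clock"])
```

```text
[0.139 0.325 0.382 1.628 0.032 3.141] [ 0.005  0.003 -0.001 -0.     0.003 -0.001] [  0.  -42.9  26.6   0.    0.1   0. ] 5.85
```

Joint 6 is at its range limit. I'll turn the handset half round in the air, since either way round is allowed.

```bash
python3 -m inch '[0,0,0,0,0,0.1,0, 0,0,0,0,0,0.22,0, 0,0,0,0,0,0.34,0, 0,0,0,0,0,0.46,0, 0,0,0,0,0,0.58,0, 0,0,0,0,0,0.7,0, 0,0,0,0,0,0.82,0, 0,0,0,0,0,0.94,0]'
python3 - <<'E'
from h import *
o=bot.get_obs(); print(np.round(o["joint_pos"],3),o["eef_pos"])
E
```

```text
clock: 6.52
eef_pos: [0.5411, 0.0851, 0.3555]
tool_rot: [0.856, 0.517, -0.009, -0.014]
ft_force: [0.7, -0.9, -2.4]
grip_width: 0.0115
grasp_force: 59.3
[0.147 0.347 0.413 1.663 0.018 2.202] [0.54107716 0.0850728  0.35550336]
```

```bash
python3 -m inch '[0,0,0,0,0,0.12,0, 0,0,0,0,0,0.24,0, 0,0,0,0,0,0.36,0, 0,0,0,0,0,0.48,0, 0,0,0,0,0,0.6,0, 0,0,0,0,0,0.72,0, 0,0,0,0,0,0.84,0, 0,0,0,0,0,0.96,0]'
python3 -m inch '[0,0,0,0,0,0.12,0, 0,0,0,0,0,0.24,0, 0,0,0,0,0,0.36,0, 0,0,0,0,0,0.48,0, 0,0,0,0,0,0.6,0, 0,0,0,0,0,0.72,0, 0,0,0,0,0,0.84,0, 0,0,0,0,0,0.96,0]'
cat > st.py <<'E'
from h import *
from scipy.spatial.transform import Rotation as R
o=bot.get_obs(); r=R.from_quat(o["tool_rot"])
yaw=np.radians(183.95); x=np.array([np.cos(yaw),np.sin(yaw),0]); z=np.array([0,0,-1.]); g=R.from_matrix(np.c_[x,np.cross(z,x),z])
print("need rotvec",(g*r.inv()).as_rotvec().round(3)); print("pos",o["eef_pos"],"shift mm",((np.array([.5345,.1285,.355])-o["eef_pos"])*1e3).round(1)); print(np.round(o["joint_pos"],3))
E
python3 st.py
```

```text
clock: 7.18
eef_pos: [0.5411, 0.0851, 0.3555]
tool_rot: [0.521, 0.854, -0.014, -0.008]
ft_force: [0.5, -0.3, -2.8]
grip_width: 0.0114
grasp_force: 59.3
clock: 7.85
eef_pos: [0.5411, 0.0851, 0.3555]
tool_rot: [0.068, 0.998, -0.016, -0.001]
ft_force: [-0.5, -0.4, -2.4]
grip_width: 0.0109
grasp_force: 59.3
need rotvec [0.032 0.    0.204]
pos [0.54105657 0.08513568 0.35550758] shift mm [-6.6 43.4 -0.5]
[ 0.172  0.332  0.391  1.639 -0.031  0.308]
```

```bash
python3 -m inch '[-1,6,0,0.01,0,0.07,0, -3,18,0,0.02,0,0.15,0, -5,30,0,0.032,0,0.204,0, -6,39,0,0.032,0,0.204,0, -7,43,0,0.032,0,0.204,0, -7,43,0,0.032,0,0.204,0, -7,43,0,0.032,0,0.204,0, -7,43,0,0.032,0,0.204,0]'
python3 st.py
python3 - <<'E'
from h import *
s=bot.camera("side"); t=bot.camera("top")
o=bot.get_obs()
for c in("side","top"): print(c,[(np.round(d["uv"],1),round(d["confidence"],2)) for d in bot.spot_point(c,"handset_green_saddle")], proj(c,np.array(o["eef_pos"])-[0,0,.041]))
a=cv2.resize(s[60:210,220:370],(400,400),interpolation=cv2.INTER_CUBIC)
b=cv2.resize(t[110:290,110:290],(400,400),interpolation=cv2.INTER_CUBIC)
cv2.imwrite("pics/held2.png",np.hstack([a,b]))
E
```

```text
clock: 8.52
eef_pos: [0.5342, 0.1282, 0.3553]
tool_rot: [-0.031, 1.0, -0.0, -0.0]
ft_force: [0.0, -0.8, -1.9]
grip_width: 0.0112
grasp_force: 59.3
need rotvec [ 0.001 -0.     0.006]
pos [0.53423598 0.12821199 0.35527863] shift mm [ 0.3  0.3 -0.3]
[ 2.360e-01  3.290e-01  3.870e-01  1.629e+00 -1.000e-03  1.730e-01]
side [(array([219.1, 331. ]), 0.7), (array([332.7, 264.4]), 0.68), (array([280.2, 112.5]), 0.62)] [280.92179023 112.49947878]
top [(array([415.7, 398.1]), 0.87), (array([164.4, 200.2]), 0.84), (array([369.3, 237.6]), 0.67)] [165.45217904 202.19390449]
```

View pics/held2.png

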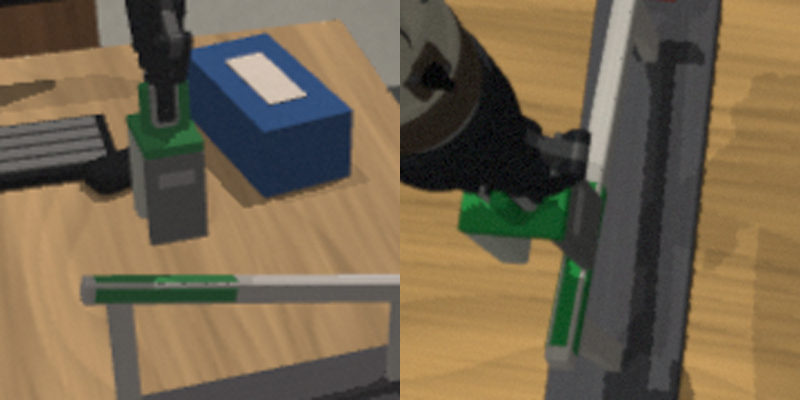

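```bash
python3 -m inch '[0,0,-10,0,0,0.006,0, 0,0,-25,0,0,0.006,0, 0,0,-40,0,0,0.006,0, 0,0,-55,0,0,0.006,0, 0,0,-68,0,0,0.006,0, 0,0,-80,0,0,0.006,0, 0,0,-86,0,0,0.006,0, 0,0,-88,0,0,0.006,0]'
python3 - <<'E'
from h import *
s=bot.camera("side"); t=bot.camera("top")
a=cv2.resize(s[60:210,220:370],(400,400),interpolation=cv2.INTER_CUBIC)
b=cv2.resize(t[110:290,110:290],(400,400),interpolation=cv2.INTER_CUBIC)
cv2.imwrite("pics/over.png",np.hstack([a,b]))
E
```

```text
clock: 9.38
eef_pos: [0.5336, 0.1282, 0.266]
tool_rot: [-0.035, 0.999, -0.001, -0.001]
ft_force: [-0.1, -0.4, -2.8]
grip_width: 0.0113
grasp_force: 59.3
```

View pics/over.png

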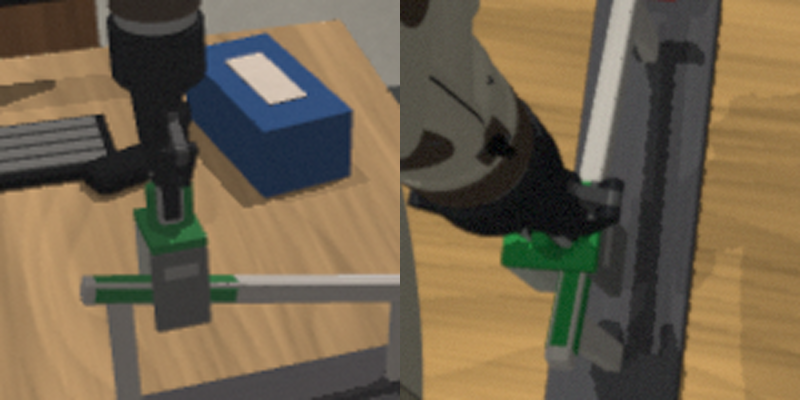

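The handset straddles the bar within the green band with no side load. I'll lower it the rest of the way.

```bash
python3 -m inch '[0,0,-10,0,0,0,0, 0,0,-22,0,0,0,0, 0,0,-31,0,0,0,0, 0,0,-36,0,0,0,0, 0,0,-38,0,0,0,0, 0,0,-38,0,0,0,0, 0,0,-38,0,0,0,0, 0,0,-38,0,0,0,0]'
python3 -m inch '[0,0,-1,0,0,0,0, 0,0,-2,0,0,0,0, 0,0,-2,0,0,0,0, 0,0,-2,0,0,0,0]'
```

```text
clock: 10.15
eef_pos: [0.5346, 0.1286, 0.23]
tool_rot: [-0.035, 0.999, -0.0, 0.001]
ft_force: [-0.7, 0.2, -2.2]
grip_width: 0.0107
grasp_force: 59.4
clock: 10.48
eef_pos: [0.5342, 0.1286, 0.2273]
tool_rot: [-0.035, 0.999, -0.0, -0.0]
ft_force: [0.1, 0.4, -2.7]
grip_width: 0.0109
grasp_force: 59.4
```

```bash
python3 -m inch '[0,0,-1,0,0,0,0, 0,0,-2,0,0,0,0, 0,0,-2,0,0,0,0, 0,0,-2,0,0,0,0]'
python3 -m inch '[0,0,0,0,0,0,100, 0,0,0,0,0,0,100, 0,0,0,0,0,0,100, 0,0,0,0,0,0,100, 0,0,0,0,0,0,100, 0,0,0,0,0,0,100, 0,0,0,0,0,0,100, 0,0,0,0,0,0,100]'
python3 -m inch '[0,0,10,0,0,0,100, 0,0,30,0,0,0,100, 0,0,60,0,0,0,100, 0,0,90,0,0,0,100, 0,0,110,0,0,0,100, 0,0,120,0,0,0,100, 0,0,120,0,0,0,100, 0,0,120,0,0,0,100]'
python3 - <<'E'
from h import *
s=bot.camera("side"); t=bot.camera("top")
for c in("side","top"): print(c,[(np.round(d["uv"],1),round(d["confidence"],2)) for d in bot.spot_point(c,"handset_green_saddle")])
a=cv2.resize(s[60:420,200:400],(333,600),interpolation=cv2.INTER_CUBIC)
b=cv2.resize(t[60:420,160:420],(433,600),interpolation=cv2.INTER_CUBIC)
cv2.imwrite("pics/end.png",np.hstack([a,b])); print(bot.get_obs()["clock"])
E
```

```text
clock: 10.82
eef_pos: [0.5341, 0.1285, 0.2252]
tool_rot: [-0.035, 0.999, -0.0, -0.0]
ft_force: [-0.0, -0.2, -2.6]
grip_width: 0.0111
grasp_force: 59.4
clock: 11.48
eef_pos: [0.5342, 0.1286, 0.2253]
tool_rot: [-0.035, 0.999, -0.0, -0.0]
ft_force: [-1.1, 0.2, -0.1]
grip_width: 0.0858
grasp_force: 0.0
clock: 12.15
eef_pos: [0.5345, 0.1286, 0.3462]
tool_rot: [-0.035, 0.999, -0.0, 0.001]
ft_force: [0.2, -0.1, -0.7]
grip_width: 0.0852
grasp_force: 0.0
side [(array([373.8, 164. ]), 0.82), (array([333.9, 259.6]), 0.69), (array([214.3, 329.9]), 0.67)]
top [(array([415.6, 396. ]), 0.88), (array([209.4, 106.4]), 0.86), (array([366.2, 236.6]), 0.74)]
12.35
```

View pics/end.png

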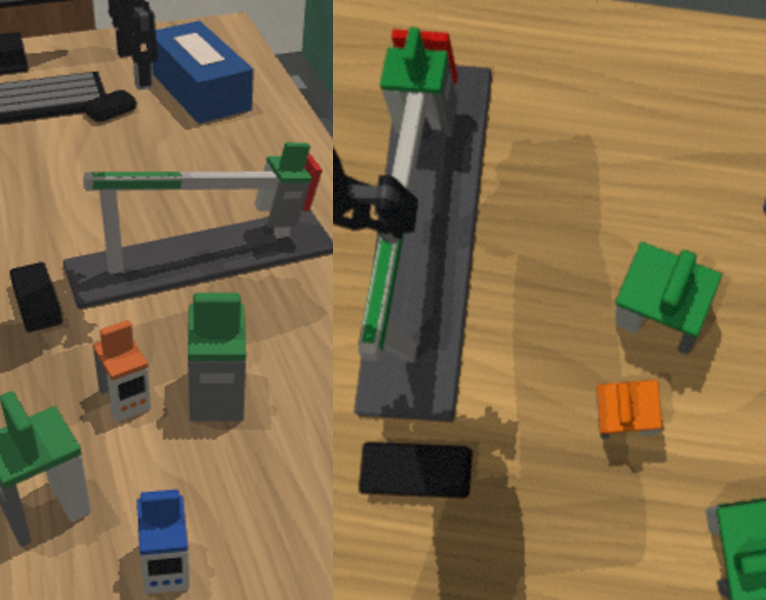

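The green handset hangs against the red stop, with its saddle near (374,164) in the side view and (209,106) in the top view. The orange and blue handsets have not moved, and the gripper is clear. I'll wait briefly to check it is at rest, then hand in.

```bash
python3 -m inch '[0,0,0,0,0,0,100, 0,0,0,0,0,0,100, 0,0,0,0,0,0,100, 0,0,0,0,0,0,100, 0,0,0,0,0,0,100, 0,0,0,0,0,0,100]' | head -1
python3 - <<'E'
from h import *
q={}
for c in("side","top"):
    bot.camera(c); r=[d["uv"] for d in bot.spot_point(c,"handset_green_saddle")]
    r=[u for u in r if u[1]<200]; q[c]=r[0]; print(c,r[0])
X=tri(q["side"],q["top"]); l=np.array([.7882,.1459,.125]); a=np.radians(183.95); b=np.radians(12)
ex=np.array([np.cos(a)*np.cos(b),np.sin(a)*np.cos(b),np.sin(b)]); ez=np.array([-np.cos(a)*np.sin(b),-np.sin(a)*np.sin(b),np.cos(b)])
print("rail frame",[(X-l)@e for e in(ex,np.cross(ez,ex),ez)])
print(bot.job_done())
E
```

```text
clock: 12.85
side [372.4, 162.2]
top [208.3, 106.6]
rail frame [np.float64(0.02984861942668063), np.float64(-0.0037991714174187533), np.float64(0.002001840039952871)]
the job is handed in; nothing more can be done
None
```

The small green handset was released in the green band, slid down by itself and rests at the red stop (saddle measured at x ≈ 30 mm, z ≈ 2 mm in the rail frame); the blue and orange handsets stayed put, and the job was handed in at about 13 s, with no verdict returned.

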